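# Third hand at the inspection jig

### The job

Pull the drawer right out to its stop, take out the pin carrier (the aluminium slab with the upright rib), lay it flat and straight in the channel of the clamping jig, and slide it squarely against the sprung stop until the stop's pointer stands midway between the two posts, a steady push of about 10 N. Be gentle: never drive the stop to the end of its spring. Finish while still holding the carrier pressed there, so that a colleague can tighten the clamps; leave the drawer open and do not disturb the other things on the bench.

Things in the scene. Friction and masses are not known exactly. Their poses are not given: they have to be found in the camera images.
- cabinet_drawer0_handle (a point): Grip point of the handle (moves with the drawer): middle of a round steel bar 11 mm thick, 120 mm long along the point's y axis, 35 mm in front of the drawer front, 62 mm above the bench, 38 mm below the top of the drawer unit. Two thin stems carry it 51 mm either side of the middle: pinch or hook it from above. The drawer slides out along the point's -x.
- cabinet_drawer0 (a joint): The drawer: 0 closed, grows in metres as it comes out, 0.142 at its stop. Starts up to 12 mm ajar, slides with about 1 N of friction, stays where left. Inner floor 22 mm above the bench, side walls up to 78 mm, front panel (15 mm thick) up to 89 mm; inside 198 mm wide, 165 long. Its low grey unit, fixed to the bench, is 240 mm wide, 210 deep, 100 high; a white bowl stands on the rear of it.
- carrier: Pin carrier: loose aluminium slab 100 mm (x) x 60 (y) x 18 thick; upright rib across its middle 14 mm thick (x), 44 long (y), its top 54 mm above the underside; three white ceramic pins (6 mm thick, 10 high) in a row 42 mm from the middle at each end. Same both ways round, about 0.35 kg. Origin: centre of its underside. Starts flat across the drawer beside a brass ring.
- channel (a point): Middle of the floor of the clamping jig's channel, 12 mm above the bench; x runs along the channel to the sprung stop. The channel is 80 mm wide (y) between steel rails 10 mm high, from x = -87 to 87 mm; the stop closes its +x end. The carrier goes in with its 100 mm length along x and is pushed to +x. Jig and drawer unit may change sides of the bench between runs.
- stop_face (a point): Centre of the sprung stop's flat front face (moves with the stop), a steel plate 70 mm wide reaching from 13 to 43 mm above the bench. At rest it lies at x = 87.5, y = 0, z = 16 mm in the channel's frame; axes as the channel's. A dark pointer reaches from the plate's top over a gauge rail at its +y side, on which stand the two steel posts, up to 60 mm above the bench.
- stop (a joint): Travel of the sprung stop in metres: 0 at rest, up to 0.045 at the spring's end, growing as it is pushed along the channel's +x. Spring of 500 N/m without preload: push = 500 N/m x travel. The pointer is midway between the posts at 0.020 (10 N), and stands clear between them from 0.012 to 0.028 (6 to 14 N). Two thumb-screw clamps, 43 mm high, stand outside the rails.
- lens_pot: Bystander: white plastic bowl 56 mm across, 35 high, on the drawer unit's top. Origin under its middle.
- pin_box: Bystander: clear open box 60 x 45 x 25 mm on the bench beside the rear of the jig (+y side). Origin under its middle.
- solvent: Bystander: bottle 44 mm across, 110 high, at the back of the bench between jig and drawer unit. Origin under its middle.
- pen_cup: Bystander: black cup 72 mm across, 95 high, at the left side. Origin under its middle.
- driver: Bystander: screwdriver lying at the left side. Origin at its middle, underside.
- wrench: Bystander: wrench lying at the right side. Origin at its middle, underside.
- blank: Bystander: plain aluminium slab 100 x 60 x 18 mm without rib, at the right side. Origin under its middle.

How it is judged:
By the outcome, as a careful person would: the job done as asked, in the order asked, and still so for the second after the job is handed in, while the arm keeps its last pose, push and grip.
It also fails if it takes over 58 s, if anything falls off the work surface, if the arm or the gripper's body presses on something with over 40 N, if the wrist force passes 120 N, or if a joint passes its speed limit or range.

### The arm

A 6-joint arm with a two-finger parallel gripper is mounted at the origin on the work surface. World frame = base frame: x ahead of the robot, y to its left, z up, the work surface at z = 0. Lengths are in m, angles in rad, forces in N, time in s.
With the tool pointing down it reaches from about 0.225 to 0.875 m from the base axis. Payload 3.4 kg.
Tool frame: the origin (TCP) lies at the very end of the fingers, on their centre line; the grasp point (between the pads) lies 19 mm behind it (manip.tcp_to_grasp is the distance from the TCP to the grasp point, in m); z points along the fingers, y is the line along which they close (so a half turn about z gives the same grasp; the last joint's range is limited). The gripper opens to 85 mm and grips with 20 to 120 N. Pads are 22 mm wide; open, the fingers measure 114 mm over their backs; the gripper's body (76 mm by 85 mm) begins 54 mm behind the grasp point. The pads swing forward as they close: fully open they stand 13 mm farther back than shut.
Start: joints at [-1.29, 0.276, 1.505, -0, 1.361, -0.121], TCP at [0.225, -0.529, 0.231] pointing down, gripper open.
Joint ranges: [-2.89, 2.89], [-0.75, 2.08], [0.22, 2.7], [-1.18, 4.32], [0.11, 2.71], [-2.7, 2.7]. Speed limits (rad/s): [2.57, 2.57, 3.14, 3.14, 3.14, 3.14].

### API

Orientations are given as a unit quaternion [w, x, y, z].
In Python, from rig import status, get_image, job, manip gives the robot as it stands.
- The arm moves only by the tool apply_moves, never from a script. Its arguments are lists of equal length, an entry for each row: "xyz": the shift along the tool's x, y, z each as a share of 0.3 m, from -1 to 1, a list of three; "rot": the turn, a rotation vector about the tool's x, y, z each as a share of 60 degrees, from -1 to 1, a list of three; "hand": the opening, from -1 (shut) to 1 (fully open). A call has 1 to 8 rows; each row shifts and turns the commanded pose from where the row before left it, along the tool's axes as they then stand; what a row does not reach is not made up. A row lasts 1/8 s, in which the tool goes at most 62.5 mm and 10.7 degrees, less where a joint would pass 70% of its speed; a pose out of reach is approached as far as the arm can. A call with a number of a shift or a turn outside -1 to 1 is refused whole. A call with a gripper value outside its range is refused whole. The fingers move at their own pace and stop on an object; "force" is the grip in N (left out, the last holds). Time passes only in rows, so rows that do not move let the fingers close. It gives the time, the measured TCP pose, the force, the opening and the grip force at its end, in the units of the state.
- status.get_state(): the state, without advancing time (a new reading comes with each control period).
- get_image(name): name is "scene" or "top" or "wrist"; returns a dict with "pixels" (420x560x3 uint8, red, green, blue), "fovy" (degrees; the focal length in pixels is half the picture's height over the tangent of half this angle, whatever the lens; pixels are square), "cx", "cy" (the principal point, pixels), "origin" and "orientation" of the camera in the world; the wrist camera has in their place "tool_from_camera" (4x4, takes a point from camera to tool coordinates, whose origin is the TCP and whose axes are the flange's). Camera axes: x right, y down, z forward; pixel columns grow to the right and rows downward; lengths in m; the calibration is good to about 2 mm. A picture is of the moment at which its call begins: read the wrist's pose just before it. There is no depth.
- job.sign_off(): hands the job in; it is judged then, once.
The state is a dict: "clock": time; "qpos": joint angles; "qd": joint speeds; "effort": joint torques, N m; "position": TCP position; "ee_rot": TCP orientation; "contact_force": force on the tool from outside, world axes, zero at the start; "moment": the same for the moment, N m; "width": finger opening in m; "gripper_force": force on a finger pad.
Only numpy, scipy, OpenCV 4.12 (cv2) and the standard library are available. Lean on these libraries where they do the work, as an engineer would, in place of code of your own. Each camera call takes 0.05 s, during which the arm holds its last target. There are 200 camera calls.

## Working session

There is one attempt and no reset: what is moved stays moved. The work goes in short steps, Python scripts to look and compute and a tool call to move; the robot and the scene stay as the last step left them, time stands still between calls to the robot, and variables do not carry over. Pictures are saved under pics/ and viewed, at most 10 in all, crops included, and the job is handed in when it is done.

Besides the shell and the picture viewer there is one more tool, called as a command line: name --argument value ..., lists and objects as JSON in quotes. apply_moves: Moves the arm, as the interface text tells. Its arguments: {"type":"object","properties":{"xyz":{"type":"array","items":{"type":"array","items":{"type":"number","minimum":-1,"maximum":1}}},"rot":{"type":"array","items":{"type":"array","items":{"type":"number","minimum":-1,"maximum":1}}},"hand":{"type":"array","items":{"type":"number"}},"force":{"type":"number"}},"required":["xyz","rot","hand"]}

```bash
mkdir -p pics
cat > h.py <<'E'
import numpy as np, cv2, pickle
from rig import status, get_image, job, manip
from scipy.spatial.transform import Rotation as R
def q2R(q): return R.from_quat([q[1],q[2],q[3],q[0]]).as_matrix()
def snap(name,fn):
    s=status.get_state(); im=get_image(name)
    if 'tool_from_camera' in im:
        T=np.eye(4);T[:3,:3]=q2R(s['ee_rot']);T[:3,3]=s['position'];C=T@np.array(im['tool_from_camera'])
    else:
        C=np.eye(4);C[:3,:3]=q2R(im['orientation']);C[:3,3]=im['origin']
    p=im['pixels'];f=p.shape[0]/2/np.tan(np.radians(im['fovy'])/2)
    d=dict(p=p,C=C,f=f,cx=im['cx'],cy=im['cy']);pickle.dump(d,open('pics/'+fn+'.pkl','wb'))
    cv2.imwrite('pics/'+fn+'.png',p[:,:,::-1]);return d
def load(fn): return pickle.load(open('pics/'+fn+'.pkl','rb'))
def ray(d,u,v):
    r=d['C'][:3,:3]@np.array([(u-d['cx'])/d['f'],(v-d['cy'])/d['f'],1]);return d['C'][:3,3],r/np.linalg.norm(r)
def onz(d,u,v,z):
    o,r=ray(d,u,v);return o+r*(z-o[2])/r[2]
def proj(d,P):
    c=d['C'][:3,:3].T@(np.array(P)-d['C'][:3,3]);return d['f']*c[0]/c[2]+d['cx'],d['f']*c[1]/c[2]+d['cy']
def tri(rays):
    A=np.zeros((3,3));b=np.zeros(3)
    for o,r in rays:
        M=np.eye(3)-np.outer(r,r);A+=M;b+=M@o
    P=np.linalg.solve(A,b);return P,[np.linalg.norm(np.cross(P-o,r)) for o,r in rays]
E
python3 - <<'E'
from h import *
np.set_printoptions(precision=4,suppress=True)
for n in('scene','top'):
    d=snap(n,n+'0');print(n,d['C'],d['f'],d['cx'],d['cy'])
print(status.get_state(),manip.tcp_to_grasp)
a=np.hstack([load('scene0')['p'],load('top0')['p']])
E
```

```text
scene [[-0.6812  0.4032 -0.6111  1.3809]
 [ 0.7319  0.3533 -0.5827  0.7663]
 [-0.0191 -0.8442 -0.5357  0.7957]
 [ 0.      0.      0.      1.    ]] 504.3896479915321 274.024524107981 204.0565514839323
top [[ 0.1261 -0.9716  0.2001  0.369 ]
 [-0.992  -0.1237  0.0246 -0.0182]
 [ 0.0009 -0.2017 -0.9795  1.0969]
 [ 0.      0.      0.      1.    ]] 398.29040919514404 281.50783164313947 214.0863865049222
{'clock': 0.1, 'qpos': array([-1.29  ,  0.2765,  1.506 ,  0.    ,  1.3607, -0.121 ]), 'qd': array([-0.0015, -0.0004, -0.0037,  0.0022,  0.0015,  0.0002]), 'effort': array([  0.0005, -41.7703, -24.6403,  -0.0002,   0.0058,  -0.    ]), 'position': array([ 0.2247, -0.5287,  0.2305]), 'ee_rot': array([-0.0008,  0.9799,  0.1995, -0.0001]), 'contact_force': array([0.1192, 0.3868, 0.2104]), 'moment': array([ 0.0074, -0.0032,  0.0295]), 'gripper_force': 0.0, 'width': 0.08517246394587374} 0.0187
```

```bash
sleep 4; ls pics
```

```text
scene0.pkl
scene0.png
top0.pkl
top0.png
```

View pics/top0.png

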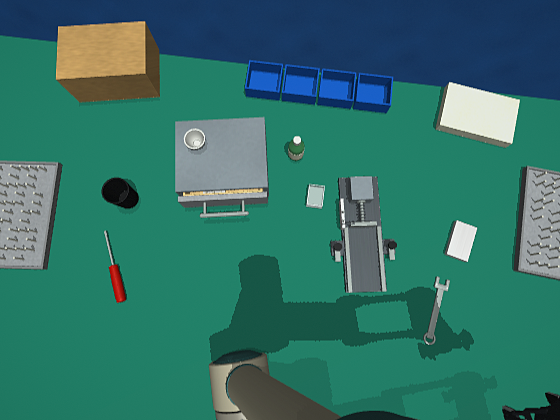

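View pics/scene0.png

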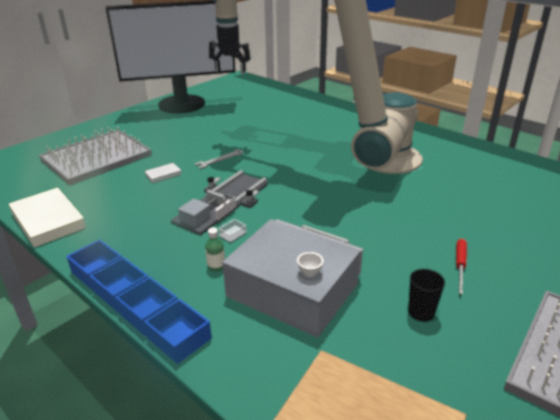

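Top view: drawer unit at about (222,155), with its handle bar running (203,216)–(249,212). The jig is at (362,240) with the stop at its far end, and the solvent bottle at (296,148). The scene view agrees.

Run:
```python
from h import *
np.set_printoptions(precision=4,suppress=True)
d=load('top0')
for n,u,v,z in [('hL',203,216,.062),('hR',249,212,.062),('unitFL',177,192,.1),('unitFR',268,190,.1),('unitBL',176,121,.1),('unitBR',265,118,.1),('chanNL',347,292,.012),('chanNR',386,291,.012),('chanFL',347,228,.012),('chanFR',381,226,.012),('solv',296,158,0),('pinbox',316,196,0)]: print(n,onz(d,u,v,z))
# wrist camera
s=snap('wrist','w0'); T=s['C'];print(T)
S=status.get_state();W=np.eye(4);W[:3,:3]=q2R(S['ee_rot']);W[:3,3]=S['position'];print(np.linalg.inv(W)@T,s['f']); print(W)
```

```text
hL [0.549  0.2135 0.062 ]
hR [0.5752 0.0942 0.062 ]
unitFL [0.5964 0.2822 0.1   ]
unitFR [0.6314 0.0496 0.1   ]
unitBL [0.79 0.32 0.1 ]
unitBR [0.8288 0.0842 0.1   ]
chanNL [ 0.4018 -0.1915  0.012 ]
chanNR [ 0.4176 -0.2947  0.012 ]
chanFL [ 0.5746 -0.1753  0.012 ]
chanFR [ 0.592 -0.268  0.012]
solv [ 0.7629 -0.0113  0.    ]
pinbox [ 0.6575 -0.0811  0.    ]
[[ 0.3914 -0.881  -0.266   0.2927]
 [-0.9202 -0.375  -0.1119 -0.5   ]
 [-0.0012  0.2886 -0.9575  0.374 ]
 [ 0.      0.      0.      1.    ]]
[[ 0.0004 -0.9574 -0.2887  0.0738]
 [ 1.      0.0003  0.0003 -0.0002]
 [-0.0002 -0.2887  0.9574 -0.1433]
 [ 0.      0.      0.      1.    ]] 327.58852349881477
[[ 0.9204  0.391  -0.0004  0.2247]
 [ 0.391  -0.9204  0.0014 -0.5288]
 [ 0.0002 -0.0014 -1.      0.2306]
 [ 0.      0.      0.      1.    ]]
```

```bash
cat > plan.py <<'E'
from h import *
import json
def plan(pos,yaw,n,hand,cur=None):
    """straight rows to TCP pos, tool pointing down with tool-x at yaw (deg)"""
    if cur is None:
        s=status.get_state();p=np.array(s['position']);M=q2R(s['ee_rot'])
    else: p,M=cur
    y=np.radians(yaw);G=np.array([[np.cos(y),np.sin(y),0],[np.sin(y),-np.cos(y),0],[0,0,-1]]).T
    G=np.array([[np.cos(y),np.sin(y),0],[np.sin(y),-np.cos(y),0],[0,0,-1.]])
    rv=R.from_matrix(M.T@G).as_rotvec(); dp=(np.array(pos)-p)/n
    xs,rs=[],[]
    for i in range(n):
        t=M.T@dp; xs.append([round(float(a),3) for a in t/0.3]); rs.append([round(float(a),3) for a in np.degrees(rv)/n/60])
        p=p+M@(np.array(xs[-1])*.3); M=M@R.from_rotvec(np.radians(np.array(rs[-1])*60)).as_matrix()
    print(json.dumps(dict(xyz=xs,rot=rs,hand=[hand]*n)));print('end',p.round(4),'max',np.abs(xs).max(),np.linalg.norm(rs,axis=1).max())
    return p,M
E
python3 - <<'E'
from plan import *
plan([.5,-.2,.25],97,8,-.3)
E
```

```text
{"xyz": [[0.159, -0.081, -0.008], [0.17, -0.055, -0.008], [0.177, -0.027, -0.008], [0.179, 0.002, -0.008], [0.176, 0.031, -0.008], [0.169, 0.059, -0.008], [0.157, 0.085, -0.008], [0.142, 0.109, -0.008]], "rot": [[-0.0, -0.0, -0.154], [-0.0, -0.0, -0.154], [-0.0, -0.0, -0.154], [-0.0, -0.0, -0.154], [-0.0, -0.0, -0.154], [-0.0, -0.0, -0.154], [-0.0, -0.0, -0.154], [-0.0, -0.0, -0.154]], "hand": [-0.3, -0.3, -0.3, -0.3, -0.3, -0.3, -0.3, -0.3]}
end [ 0.5001 -0.1997  0.2502] max 0.179 0.154
```

apply_moves --xyz '[[0.159,-0.081,-0.008],[0.17,-0.055,-0.008],[0.177,-0.027,-0.008],[0.179,0.002,-0.008],[0.176,0.031,-0.008],[0.169,0.059,-0.008],[0.157,0.085,-0.008],[0.142,0.109,-0.008]]' --rot '[[0,0,-0.154],[0,0,-0.154],[0,0,-0.154],[0,0,-0.154],[0,0,-0.154],[0,0,-0.154],[0,0,-0.154],[0,0,-0.154]]' --hand '[-0.3,-0.3,-0.3,-0.3,-0.3,-0.3,-0.3,-0.3]'

```text
clock: 1.15
position: [0.5011, -0.1986, 0.2504]
ee_rot: [0.0, 0.661, 0.75, -0.0]
contact_force: [0.8, -0.7, 0.4]
width: 0.0301
gripper_force: 0.0
```

apply_moves --xyz '[[0,0,0],[0,0,0]]' --rot '[[0,0,0],[0,0,0]]' --hand '[-0.3,-0.3]'

```text
clock: 1.4
position: [0.4998, -0.2001, 0.2501]
ee_rot: [-0.0, 0.663, 0.749, -0.001]
contact_force: [-0.6, -0.2, 0.5]
width: 0.0299
gripper_force: 0.0
```

Run:
```python
from plan import *
snap('wrist','jig1')
plan([.48,.19,.25],102,7,-.3)
```

```text
{"xyz": [[0.186, 0.013, 0.0], [0.186, 0.015, 0.0], [0.185, 0.018, 0.0], [0.185, 0.02, 0.0], [0.185, 0.022, 0.0], [0.185, 0.025, 0.0], [0.184, 0.027, 0.0]], "rot": [[-0.0, 0.0, -0.012], [-0.0, 0.0, -0.012], [-0.0, 0.0, -0.012], [-0.0, 0.0, -0.012], [-0.0, 0.0, -0.012], [-0.0, 0.0, -0.012], [-0.0, 0.0, -0.012]], "hand": [-0.3, -0.3, -0.3, -0.3, -0.3, -0.3, -0.3]}
end [0.4799 0.19   0.2501] max 0.186 0.012
```

View pics/jig1.png

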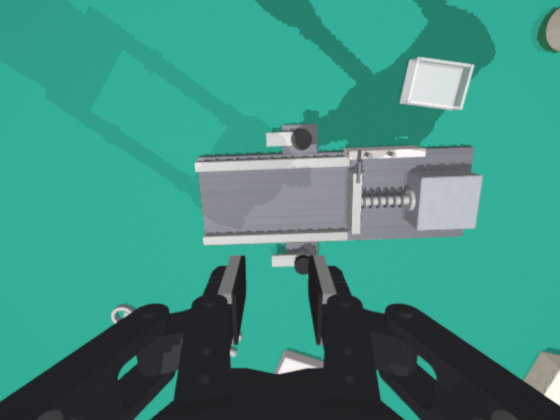

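The jig is clear in the wrist view: rails from (197,163)–(350,157) and (205,239)–(348,236), stop plate at (356,203), gauge posts at about (366,155) and (391,154). Next I look at the handle.

apply_moves --xyz '[[0.186,0.013,0],[0.186,0.015,0],[0.185,0.018,0],[0.185,0.02,0],[0.185,0.022,0],[0.185,0.025,0],[0.184,0.027,0],[0,0,0]]' --rot '[[0,0,-0.012],[0,0,-0.012],[0,0,-0.012],[0,0,-0.012],[0,0,-0.012],[0,0,-0.012],[0,0,-0.012],[0,0,0]]' --hand '[-0.3,-0.3,-0.3,-0.3,-0.3,-0.3,-0.3,-0.3]'

```text
clock: 2.45
position: [0.4798, 0.1924, 0.2503]
ee_rot: [-0.0, 0.628, 0.778, 0.0]
contact_force: [0.7, -0.4, 0.3]
width: 0.0301
gripper_force: 0.0
```

Run:
```python
from plan import *
snap('wrist','han1')
```

```text
(no output)
```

View pics/han1.png

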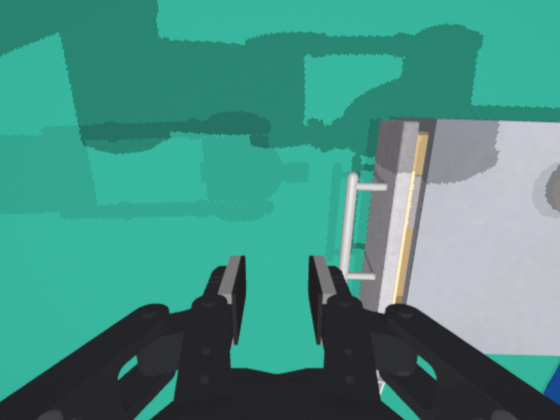

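Run:
```python
from plan import *
np.set_printoptions(precision=4,suppress=True)
d=load('han1');t=load('top0')
g=cv2.cvtColor(d['p'],cv2.COLOR_RGB2GRAY)
# bar centre column per row: bright low-saturation between u 325..365
hsv=cv2.cvtColor(d['p'],cv2.COLOR_RGB2HSV)
pts=[]
for v in list(range(178,184))+list(range(194,264,2)):
    m=(hsv[v,330:366,1]<60)&(hsv[v,330:366,2]>120);x=np.where(m)[0]
    if len(x): pts.append((330+x.mean(),v,len(x)))
pts=np.array(pts);c=np.polyfit(pts[:,1],pts[:,0],1);print(c,pts[:,2].mean(),np.abs(np.polyval(c,pts[:,1])-pts[:,0]).max())
A=onz(d,np.polyval(c,187),187,.062);B=onz(d,np.polyval(c,276),276,.062);print('stems',A,B,np.linalg.norm(A-B),'mid',(A+B)/2)
dd=A-B;print('yaw of handle y',np.degrees(np.arctan2(dd[1],dd[0])))
print('tri',tri([ray(d,353,174),ray(t,202,216)]))
# drawer front top edge & unit edge
for p in [(389,121),(434,118),(354,357),(418,122)]: print(p,onz(d,*p,.089))
for n,p in dict(mid=(A+B)/2,e1=A,e2=B).items(): print(n,proj(t,p))
```

```text
[ -0.0885 368.0656] 11.0 4.129147009190319
stems [0.5559 0.2085 0.062 ] [0.5754 0.1079 0.062 ] 0.1023920393166772 mid [0.5657 0.1582 0.062 ]
yaw of handle y 100.97076061108245
tri (array([0.5537, 0.2197, 0.0505]), [np.float64(0.0030619121393989195), np.float64(0.003061912139399074)])
(389, 121) [0.5647 0.2785 0.089 ]
(434, 118) [0.6033 0.2894 0.089 ]
(354, 357) [0.6049 0.0256 0.089 ]
(418, 122) [0.5905 0.2831 0.089 ]
mid (np.float64(224.6163248347021), np.float64(212.48889377071978))
e1 (np.float64(205.32144323922296), np.float64(213.71287069724653))
e2 (np.float64(243.88516932101294), np.float64(211.26656851646152))
```

Run:
```python
from h import *
t=load('top0');a=cv2.resize(t['p'][150:260,160:420],None,fx=3,fy=3,interpolation=cv2.INTER_CUBIC)
cv2.imwrite('pics/tc.png',a[:,:,::-1])
```

```text
(no output)
```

View pics/tc.png

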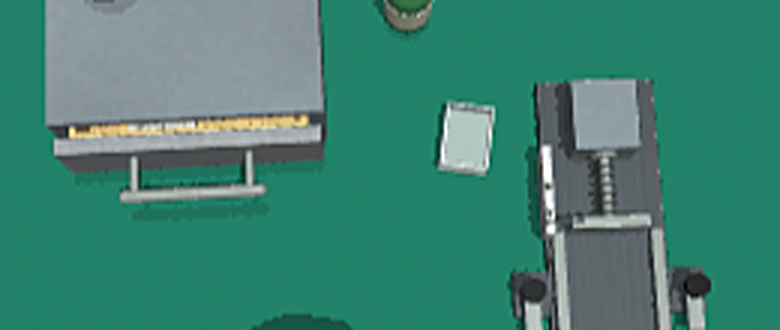

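The crop shows the handle ends at about (201.5,215.6) and (247.3,213) in full-image pixels. That is within 1–1.5 px (about 3 mm) of the wrist estimate, so I'll grasp the handle.

Run:
```python
from plan import *
c=plan([.565,.158,.12],101,4,-.3)
c=plan([.565,.158,.043],101,3,-.3,c)
```

```text
{"xyz": [[-0.041, 0.064, 0.109], [-0.041, 0.064, 0.109], [-0.041, 0.064, 0.109], [-0.04, 0.064, 0.109]], "rot": [[-0.0, 0.0, 0.004], [-0.0, 0.0, 0.004], [-0.0, 0.0, 0.004], [-0.0, 0.0, 0.004]], "hand": [-0.3, -0.3, -0.3, -0.3]}
end [0.5651 0.158  0.1195] max 0.109 0.004
{"xyz": [[0.0, -0.0, 0.085], [0.0, -0.0, 0.085], [0.0, -0.0, 0.085]], "rot": [[-0.0, 0.0, 0.0], [-0.0, 0.0, 0.0], [-0.0, 0.0, 0.0]], "hand": [-0.3, -0.3, -0.3]}
end [0.565 0.158 0.043] max 0.085 0.0
```

apply_moves --xyz '[[-0.041,0.064,0.109],[-0.041,0.064,0.109],[-0.041,0.064,0.109],[-0.04,0.064,0.109],[0,0,0.085],[0,0,0.085],[0,0,0.085],[0,0,0]]' --rot '[[0,0,0.004],[0,0,0.004],[0,0,0.004],[0,0,0.004],[0,0,0],[0,0,0],[0,0,0],[0,0,0]]' --hand '[-0.3,-0.3,-0.3,-0.3,-0.3,-0.3,-0.3,-0.3]'

```text
clock: 3.5
position: [0.5681, 0.1553, 0.0446]
ee_rot: [0.002, 0.637, 0.771, 0.002]
contact_force: [0.8, -0.0, -0.5]
width: 0.0301
gripper_force: 0.0
```

apply_moves --xyz '[[0,0,0],[0,0,0],[0,0,0]]' --rot '[[0,0,0],[0,0,0],[0,0,0]]' --hand '[-1,-1,-1]' --force 30

```text
clock: 3.88
position: [0.566, 0.1557, 0.0437]
ee_rot: [0.002, 0.636, 0.772, -0.001]
contact_force: [1.8, -6.5, 3.8]
width: 0.0097
gripper_force: 29.4
```

apply_moves --xyz '[[0,-0.04,0],[0,-0.07,0],[0,-0.08,0],[0,-0.08,0],[0,-0.08,0],[0,-0.05,0],[0,-0.02,0],[0,0,0]]' --rot '[[0,0,0],[0,0,0],[0,0,0],[0,0,0],[0,0,0],[0,0,0],[0,0,0],[0,0,0]]' --hand '[-1,-1,-1,-1,-1,-1,-1,-1]'

```text
clock: 4.88
position: [0.441, 0.1328, 0.0436]
ee_rot: [0.0, 0.636, 0.772, -0.001]
contact_force: [-0.1, -5.1, 7.3]
width: 0.0097
gripper_force: 30.4
```

apply_moves --xyz '[[0,-0.007,0],[0,-0.007,0],[0,0,0]]' --rot '[[0,0,0],[0,0,0],[0,0,0]]' --hand '[-1,-1,-1]'

```text
clock: 5.25
position: [0.4381, 0.1323, 0.0436]
ee_rot: [0.001, 0.636, 0.772, -0.0]
contact_force: [1.4, -5.7, 5.3]
width: 0.0096
gripper_force: 30.3
```

apply_moves --xyz '[[0,-0.008,0],[0,-0.008,0],[0,-0.008,0],[0,0,0]]' --rot '[[0,0,0],[0,0,0],[0,0,0],[0,0,0]]' --hand '[-1,-1,-1,-1]'

```text
clock: 5.75
position: [0.4341, 0.1316, 0.0437]
ee_rot: [0.003, 0.636, 0.772, 0.002]
contact_force: [6.5, -3.8, -0.7]
width: 0.0098
gripper_force: 29.8
```

apply_moves --xyz '[[0,-0.01,0],[0,-0.01,0],[0,0,0]]' --rot '[[0,0,0],[0,0,0],[0,0,0]]' --hand '[-1,-1,-1]'

```text
clock: 6.12
position: [0.4341, 0.1316, 0.0438]
ee_rot: [0.006, 0.636, 0.771, 0.007]
contact_force: [18.5, -0.9, -14.5]
width: 0.0096
gripper_force: 29.3
```

Drawer is at its stop: no further motion, force rising. I'll relax, open and rise.

apply_moves --xyz '[[0,0.028,0],[0,0,0],[0,0,0],[0,0,0],[0,0,-0.1],[0,0,-0.2],[0,0,-0.2],[0,0,-0.2]]' --rot '[[0,0,0],[0,0,0],[0,0,0],[0,0,0],[0,0,0],[0,0,0],[0,0,0],[0,0,0]]' --hand '[-0.92,-0.6,-0.3,-0.3,-0.3,-0.3,-0.3,-0.3]'

```text
clock: 7.12
position: [0.4321, 0.1325, 0.255]
ee_rot: [-0.0, 0.636, 0.772, 0.0]
contact_force: [1.4, 0.2, -0.0]
width: 0.0295
gripper_force: 0.0
```

Run:
```python
from plan import *
snap('top','top1')
c=plan([.46,.17,.28],55,4,-.3)
```

```text
{"xyz": [[0.026, 0.025, -0.014], [0.031, 0.019, -0.014], [0.034, 0.013, -0.014], [0.036, 0.006, -0.014]], "rot": [[0.004, -0.001, 0.192], [0.004, -0.001, 0.192], [0.004, -0.001, 0.192], [0.004, -0.001, 0.192]], "hand": [-0.3, -0.3, -0.3, -0.3]}
end [0.4599 0.1699 0.2801] max 0.036 0.1920442657305862
```

Run:
```python
from plan import *
c=plan([.52,.15,.25],11,9,-.3)
```

```text
{"xyz": [[0.0, 0.031, 0.005], [0.006, 0.031, 0.005], [0.011, 0.03, 0.005], [0.016, 0.027, 0.005], [0.02, 0.024, 0.005], [0.024, 0.02, 0.005], [0.027, 0.016, 0.005], [0.03, 0.011, 0.005], [0.031, 0.005, 0.005]], "rot": [[0.001, -0.001, 0.167], [0.001, -0.001, 0.167], [0.001, -0.001, 0.167], [0.001, -0.001, 0.167], [0.001, -0.001, 0.167], [0.001, -0.001, 0.167], [0.001, -0.001, 0.167], [0.001, -0.001, 0.167], [0.001, -0.001, 0.167]], "hand": [-0.3, -0.3, -0.3, -0.3, -0.3, -0.3, -0.3, -0.3, -0.3]}
end [0.5199 0.1496 0.2504] max 0.031 0.16700598791660137
```

apply_moves --xyz '[[0,0.031,0.005],[0.006,0.031,0.005],[0.011,0.03,0.005],[0.016,0.027,0.005],[0.02,0.024,0.005],[0.024,0.02,0.005],[0.027,0.016,0.005],[0.03,0.011,0.005]]' --rot '[[0,0,0.167],[0,0,0.167],[0,0,0.167],[0,0,0.167],[0,0,0.167],[0,0,0.167],[0,0,0.167],[0,0,0.167]]' --hand '[-0.3,-0.3,-0.3,-0.3,-0.3,-0.3,-0.3,-0.3]'

```text
clock: 8.18
position: [0.5066, 0.147, 0.2405]
ee_rot: [-0.0, 0.984, 0.178, -0.0]
contact_force: [-0.1, 0.1, 0.2]
width: 0.0297
gripper_force: 0.0
```

apply_moves --xyz '[[0.031,0.005,0.005],[0,0,0],[0,0,0]]' --rot '[[0,0,0.167],[0,0,0],[0,0,0]]' --hand '[-0.3,-0.3,-0.3]'

```text
clock: 8.55
position: [0.5154, 0.1488, 0.2394]
ee_rot: [0.0, 0.995, 0.096, -0.0]
contact_force: [-0.1, -0.1, 0.2]
width: 0.0296
gripper_force: 0.0
```

Run:
```python
from h import *
snap('wrist','dr1')
```

```text
(no output)
```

View pics/dr1.png

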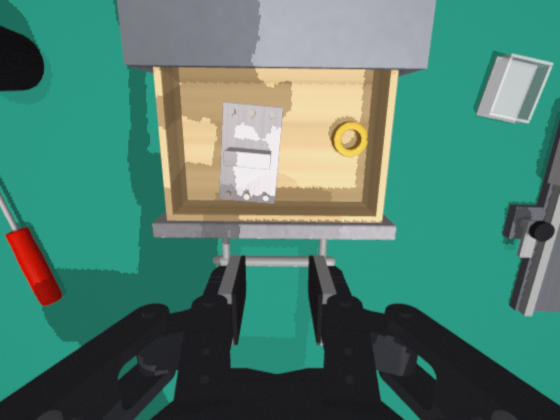

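Drawer open at its stop. The slab's corners are at about (224,103), (283,106), (275,204), (218,200), with its long side along the drawer, the rib at about (248,158) and the ring at (350,139). So the pinch yaw is near 101°.

Run:
```python
from plan import *
np.set_printoptions(precision=4,suppress=True)
d=load('dr1');P=np.array([onz(d,*p,.040) for p in [(224,103),(283,106),(275,204),(218,200)]]);print(P,P.mean(0))
a=(P[0]+P[1]-P[2]-P[3])/2;print(np.linalg.norm(a),np.degrees(np.arctan2(a[1],a[0])));b=(P[0]+P[3]-P[1]-P[2])/2;print(np.linalg.norm(b),np.degrees(np.arctan2(b[1],b[0]))-90)
y=np.degrees(np.arctan2(a[1],a[0]))+90
m=P.mean(0)
# camera at tool x+.074: put TCP back so the carrier is in clear view
t=np.radians(y);c=plan([m[0]-.05*np.cos(t),m[1]-.05*np.sin(t),.24],y,9,-.3)
```

```text
[[0.5863 0.2159 0.04  ]
 [0.5947 0.1578 0.04  ]
 [0.4937 0.1464 0.04  ]
 [0.4863 0.2078 0.04  ]] [0.5403 0.182  0.04  ]
0.10098020655625405 5.538372706820793
0.060267516246457487 7.519528706360191
{"xyz": [[0.01, 0.008, -0.0], [0.008, 0.01, -0.0], [0.006, 0.011, -0.0], [0.005, 0.012, -0.0], [0.003, 0.012, -0.0], [0.001, 0.013, -0.0], [-0.001, 0.012, -0.0], [-0.003, 0.012, -0.0], [-0.005, 0.011, -0.0]], "rot": [[-0.0, 0.0, -0.157], [-0.0, 0.0, -0.157], [-0.0, 0.0, -0.157], [-0.0, 0.0, -0.157], [-0.0, 0.0, -0.157], [-0.0, 0.0, -0.157], [-0.0, 0.0, -0.157], [-0.0, 0.0, -0.157], [-0.0, 0.0, -0.157]], "hand": [-0.3, -0.3, -0.3, -0.3, -0.3, -0.3, -0.3, -0.3, -0.3]}
end [0.5453 0.1326 0.2395] max 0.013 0.157
```

Run:
```python
from h import *
d=load('dr1');cv2.imwrite('pics/drc.png',cv2.resize(d['p'][95:215,205:295],None,fx=5,fy=5,interpolation=cv2.INTER_CUBIC)[:,:,::-1])
```

```text
(no output)
```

View pics/drc.png

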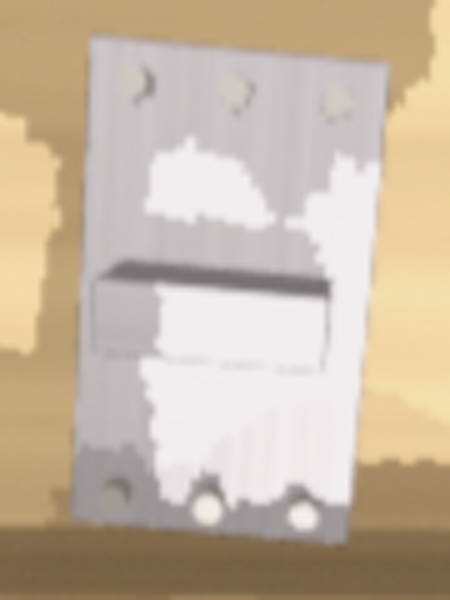

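The crop gives slab corners at (223,102.6), (282.4,107.6), (274.4,203.6), (219.4,198.4) and the rib top at about (247,160). I'll take a second wrist view to triangulate.

apply_moves --xyz '[[0.01,0.008,0],[0.008,0.01,0],[0.006,0.011,0],[0.005,0.012,0],[0.003,0.012,0],[0.001,0.013,0],[-0.001,0.012,0],[-0.003,0.012,0]]' --rot '[[0,0,-0.157],[0,0,-0.157],[0,0,-0.157],[0,0,-0.157],[0,0,-0.157],[0,0,-0.157],[0,0,-0.157],[0,0,-0.157]]' --hand '[-0.3,-0.3,-0.3,-0.3,-0.3,-0.3,-0.3,-0.3]'

```text
clock: 9.6
position: [0.5423, 0.1342, 0.2398]
ee_rot: [0.0, 0.728, 0.686, 0.0]
contact_force: [-0.6, 0.8, 0.2]
width: 0.0301
gripper_force: 0.0
```

apply_moves --xyz '[[-0.005,0.011,0],[0,0,0],[0,0,0]]' --rot '[[0,0,-0.163],[0,0,0],[0,0,0]]' --hand '[-0.3,-0.3,-0.3]'

```text
clock: 9.98
position: [0.5455, 0.1326, 0.2397]
ee_rot: [-0.0, 0.67, 0.742, -0.0]
contact_force: [0.0, -0.4, 0.1]
width: 0.03
gripper_force: 0.0
```

Run:
```python
from h import *
np.set_printoptions(precision=4,suppress=True)
snap('wrist','dr2')
K={}
for n in('dr1','dr2'):
    d=load(n);hsv=cv2.cvtColor(d['p'],cv2.COLOR_RGB2HSV)
    c=proj(d,[.5403,.182,.04])
    m=((hsv[:,:,1]<45)&(hsv[:,:,2]>90)).astype(np.uint8)
    m=cv2.morphologyEx(m,cv2.MORPH_OPEN,np.ones((3,3)))
    m=cv2.morphologyEx(m,cv2.MORPH_CLOSE,np.ones((9,9)))
    cs,_=cv2.findContours(m,cv2.RETR_EXTERNAL,cv2.CHAIN_APPROX_NONE)
    k=[x for x in cs if cv2.pointPolygonTest(x,c,True)>-8]
    print(n,c,[(cv2.contourArea(x),cv2.minAreaRect(x)) for x in k])
    q=cv2.minAreaRect(k[0]);B=cv2.boxPoints(q);print(B.round(1).tolist())
    P=np.array([onz(d,*p,.04) for p in B]);print(P,P.mean(0))
d=load('dr2');c=np.array(c).astype(int);print(c)
v0,u0=max(c[1]-110,0),c[0]-110
cv2.imwrite('pics/d2c.png',cv2.resize(d['p'][v0:v0+200,u0:u0+220],None,fx=3,fy=3,interpolation=cv2.INTER_CUBIC)[:,:,::-1]);print(u0,v0)
```

```text
dr1 (np.float64(249.87653147840712), np.float64(155.31631752708552)) [(5456.5, ((248.72569274902344, 152.53363037109375), (59.89466857910156, 96.98723602294922), 4.899092197418213))]
[[214.6999969482422, 198.3000030517578], [223.0, 101.69999694824219], [282.70001220703125, 106.80000305175781], [274.3999938964844, 203.39999389648438]]
[[0.4876 0.2115 0.04  ]
 [0.5874 0.217  0.04  ]
 [0.594  0.1579 0.04  ]
 [0.4942 0.1472 0.04  ]] [0.5408 0.1834 0.04  ]
dr2 (np.float64(276.26164478635576), np.float64(136.6725407615975)) [(5710.0, ((277.0, 135.5), (99.99998474121094, 58.99999237060547), -0.0))]
[[227.0, 165.0], [227.0, 106.0], [327.0, 106.0], [327.0, 165.0]]
[[0.4918 0.1478 0.04  ]
 [0.4884 0.2067 0.04  ]
 [0.5876 0.217  0.04  ]
 [0.5963 0.1585 0.04  ]] [0.541  0.1825 0.04  ]
[276 136]
166 26
```

View pics/d2c.png

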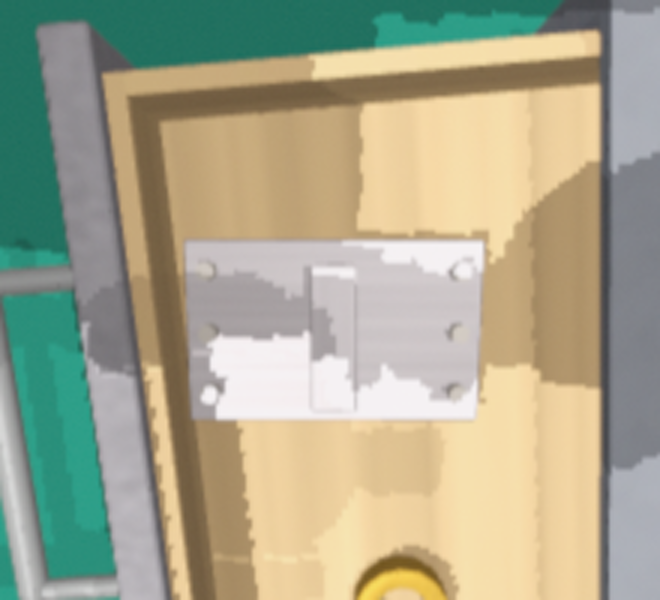

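The second view shows the slab aligned with the image to about 1°, corners at (227.7,106), (328,106), (324.3,165.7), (230,165.7), and the rib top centred at (277,138.7).

Run:
```python
from plan import *
np.set_printoptions(precision=4,suppress=True)
a=load('dr1');b=load('dr2')
A=[(223,102.6),(282.4,107.6),(274.4,203.6),(219.4,198.4)];B=[(328,106),(324.3,165.7),(230,165.7),(227.7,106)]
Q=[]
for p,q in zip(A,B):
    P,r=tri([ray(a,*p),ray(b,*q)]);Q.append(P);print(P,r[0])
Q=np.array(Q);print('mean',Q.mean(0));x=Q[0]+Q[1]-Q[2]-Q[3];print(np.degrees(np.arctan2(x[1],x[0])))
print('rib',tri([ray(a,247,160.2),ray(b,277,138.7)]),onz(a,247,160.2,.076),onz(b,277,138.7,.076))
E2=[onz(b,*q,.04) for q in B];x=E2[0]+E2[1]-E2[2]-E2[3];print(np.mean(E2,0),np.degrees(np.arctan2(x[1],x[0])))
g=[.541,.182]
c=plan([*g,.11],96,4,-.3);c=plan([*g,.046],96,3,-.3,c)
```

```text
[0.587  0.2163 0.0477] 0.0007049663355344995
[0.593  0.1581 0.0435] 7.279918266186409e-05
[0.4951 0.1476 0.0431] 0.0003952309107296339
[0.4891 0.2066 0.0417] 0.0002880350583130086
mean [0.5411 0.1821 0.044 ]
5.896585132278209
rib (array([0.5406, 0.1823, 0.0754]), [np.float64(0.0005381596806401385), np.float64(0.0005381596806399996)]) [0.5403 0.1819 0.076 ] [0.5409 0.1828 0.076 ]
[0.5416 0.1822 0.04  ] 5.895675135464794
{"xyz": [[0.041, 0.0, 0.108], [0.041, 0.0, 0.108], [0.041, 0.0, 0.108], [0.041, 0.0, 0.108]], "rot": [[-0.0, -0.0, -0.0], [-0.0, -0.0, -0.0], [-0.0, -0.0, -0.0], [-0.0, -0.0, -0.0]], "hand": [-0.3, -0.3, -0.3, -0.3]}
end [0.5405 0.1816 0.1102] max 0.108 0.0
{"xyz": [[0.0, 0.001, 0.071], [0.0, 0.001, 0.071], [0.0, 0.001, 0.071]], "rot": [[-0.0, -0.0, -0.001], [-0.0, -0.0, -0.001], [-0.0, -0.0, -0.001]], "hand": [-0.3, -0.3, -0.3]}
end [0.5414 0.1816 0.0463] max 0.071 0.001
```

apply_moves --xyz '[[0.041,0,0.108],[0.041,0,0.108],[0.041,0,0.108],[0.041,0,0.108],[0,0.001,0.071],[0,0.001,0.071],[0,0.001,0.07],[0,0,0]]' --rot '[[0,0,0],[0,0,0],[0,0,0],[0,0,0],[0,0,0],[0,0,0],[0,0,0],[0,0,0]]' --hand '[-0.3,-0.3,-0.3,-0.3,-0.3,-0.3,-0.3,-0.3]'

```text
clock: 11.02
position: [0.5402, 0.1813, 0.0451]
ee_rot: [-0.001, 0.669, 0.743, -0.002]
contact_force: [-0.9, -0.3, 0.5]
width: 0.0295
gripper_force: 0.0
```

apply_moves --xyz '[[0,0,0],[0,0,0],[0,0,0],[0,0,0]]' --rot '[[0,0,0],[0,0,0],[0,0,0],[0,0,0]]' --hand '[-0.7,-1,-1,-1]' --force 60

```text
clock: 11.52
position: [0.5422, 0.1817, 0.0472]
ee_rot: [0.0, 0.669, 0.743, 0.001]
contact_force: [-0.1, 0.6, 2.4]
width: 0.0131
gripper_force: 60.3
```

apply_moves --xyz '[[0,0,-0.05],[0,0,-0.1],[0,0,-0.15],[0,0,-0.15],[0,0,-0.1],[0,0,0]]' --rot '[[0,0,0],[0,0,0],[0,0,0],[0,0,0],[0,0,0],[0,0,0]]' --hand '[-1,-1,-1,-1,-1,-1]'

```text
clock: 12.28
position: [0.5431, 0.1818, 0.2145]
ee_rot: [0.002, 0.669, 0.743, 0.002]
contact_force: [0.0, 0.5, -3.9]
width: 0.0131
gripper_force: 59.8
```

Run:
```python
from h import *
np.set_printoptions(precision=4,suppress=True)
d=load('jig1');p=d['p'];g=cv2.cvtColor(p,cv2.COLOR_RGB2GRAY).astype(int)
for u in (215,235,255,330,340):
    print(u,'up',list(zip(range(150,176),g[150:176,u])))
for u in (215,235,255,330,340):
    print(u,'lo',list(zip(range(226,248),g[226:248,u])))
for v in (185,195,215,225): print(v,list(zip(range(340,366),g[v,340:366])))
print([ (v,g[203,v]) for v in range(192,212)])
```

```text
215 up [(150, np.int64(125)), (151, np.int64(124)), (152, np.int64(124)), (153, np.int64(114)), (154, np.int64(94)), (155, np.int64(83)), (156, np.int64(93)), (157, np.int64(123)), (158, np.int64(124)), (159, np.int64(104)), (160, np.int64(101)), (161, np.int64(127)), (162, np.int64(183)), (163, np.int64(213)), (164, np.int64(216)), (165, np.int64(215)), (166, np.int64(216)), (167, np.int64(216)), (168, np.int64(217)), (169, np.int64(215)), (170, np.int64(203)), (171, np.int64(173)), (172, np.int64(148)), (173, np.int64(144)), (174, np.int64(143)), (175, np.int64(140))]
235 up [(150, np.int64(124)), (151, np.int64(124)), (152, np.int64(114)), (153, np.int64(93)), (154, np.int64(82)), (155, np.int64(82)), (156, np.int64(117)), (157, np.int64(140)), (158, np.int64(136)), (159, np.int64(121)), (160, np.int64(114)), (161, np.int64(174)), (162, np.int64(210)), (163, np.int64(213)), (164, np.int64(213)), (165, np.int64(213)), (166, np.int64(213)), (167, np.int64(214)), (168, np.int64(213)), (169, np.int64(206)), (170, np.int64(182)), (171, np.int64(147)), (172, np.int64(143)), (173, np.int
[... 6289 characters left out ...]
, np.int64(211)), (355, np.int64(211)), (356, np.int64(210)), (357, np.int64(210)), (358, np.int64(209)), (359, np.int64(207)), (360, np.int64(167)), (361, np.int64(145)), (362, np.int64(142)), (363, np.int64(142)), (364, np.int64(141)), (365, np.int64(142))]
[(192, np.int64(137)), (193, np.int64(136)), (194, np.int64(135)), (195, np.int64(128)), (196, np.int64(125)), (197, np.int64(124)), (198, np.int64(124)), (199, np.int64(125)), (200, np.int64(124)), (201, np.int64(124)), (202, np.int64(135)), (203, np.int64(139)), (204, np.int64(138)), (205, np.int64(138)), (206, np.int64(138)), (207, np.int64(139)), (208, np.int64(139)), (209, np.int64(138)), (210, np.int64(138)), (211, np.int64(138))]
```

Run:
```python
from plan import *
np.set_printoptions(precision=4,suppress=True)
d=load('jig1')
U=[215,235,255,330,340];up=[170.9,170.2,169.4,166.8,166.2];lo=[236,235.5,234.8,232.2,231.9]
A=np.array([onz(d,u,v,.022) for u,v in zip(U,up)]);B=np.array([onz(d,u,v,.022) for u,v in zip(U,lo)])
def line(P):
    k=np.polyfit(P[:,0],P[:,1],1);return k
a,b=line(A),line(B);print(np.degrees(np.arctan([a[0],b[0]])),'gap',(a[1]-b[1]+(a[0]-b[0])*.5)*np.cos(np.arctan(a[0])))
S=np.array([onz(d,u,v,.043) for u,v in [(352.6,185),(352.4,195),(351.8,215),(351.5,225)]]);print(S);k=np.polyfit(S[:,1],S[:,0],1);print('stop yaw',np.degrees(np.arctan(-k[0])))
m=(a+b)/2
x=np.mean(S,0)[0]
for _ in range(9): y=np.polyval(m,x);x=np.polyval(k,y)
th=np.arctan(m[0]);print('stop face',x,y,'channel mid',x-.0875*np.cos(th),y-.0875*np.sin(th))
c=plan([.48,-.28,.22],96.5,8,-1)
```

```text
[9.0859 9.0247] gap 0.07953126393266195
[[ 0.5825 -0.1925  0.043 ]
 [ 0.5843 -0.2036  0.043 ]
 [ 0.588  -0.2265  0.043 ]
 [ 0.5899 -0.2382  0.043 ]]
stop yaw 9.239848292116461
stop face 0.5860732905669659 -0.21453940377246972 channel mid 0.4996638143472185 -0.22831083868060154
{"xyz": [[-0.189, -0.046, -0.003], [-0.189, -0.046, -0.003], [-0.189, -0.047, -0.003], [-0.188, -0.047, -0.003], [-0.188, -0.047, -0.002], [-0.188, -0.047, -0.002], [-0.188, -0.047, -0.002], [-0.188, -0.048, -0.002]], "rot": [[0.001, -0.0, -0.001], [0.001, -0.0, -0.001], [0.001, -0.0, -0.001], [0.001, -0.0, -0.001], [0.001, -0.0, -0.001], [0.001, -0.0, -0.001], [0.001, -0.0, -0.001], [0.001, -0.0, -0.001]], "hand": [-1, -1, -1, -1, -1, -1, -1, -1]}
end [ 0.48   -0.2798  0.22  ] max 0.189 0.001414213562373095
```

Channel: yaw about 9.1°, stop face at (0.586, -0.2145), gap 79.5 mm, which agrees with the height. I'll carry the slab over and take a second view of the jig.

apply_moves --xyz '[[-0.1,-0.025,-0.003],[-0.18,-0.045,-0.003],[-0.19,-0.047,-0.003],[-0.19,-0.047,-0.003],[-0.19,-0.047,-0.002],[-0.19,-0.047,-0.002],[-0.19,-0.047,-0.002],[-0.19,-0.047,-0.002]]' --rot '[[0,0,-0.006],[0,0,-0.006],[0,0,-0.006],[0,0,-0.006],[0,0,-0.006],[0,0,-0.006],[0,0,-0.006],[0,0,-0.006]]' --hand '[-1,-1,-1,-1,-1,-1,-1,-1]'

```text
clock: 13.28
position: [0.4897, -0.2554, 0.2155]
ee_rot: [-0.002, 0.65, 0.76, -0.0]
contact_force: [1.6, 0.3, -2.4]
width: 0.0131
gripper_force: 59.6
```

apply_moves --xyz '[[-0.08,-0.025,0],[0,0,0],[0,0,0],[0,0,0]]' --rot '[[0,0,0],[0,0,0],[0,0,0],[0,0,0]]' --hand '[-1,-1,-1,-1]'

```text
clock: 13.78
position: [0.4874, -0.2778, 0.217]
ee_rot: [-0.001, 0.65, 0.76, 0.0]
contact_force: [0.4, -0.1, -2.3]
width: 0.013
gripper_force: 59.6
```

Run:
```python
from h import *
np.set_printoptions(precision=4,suppress=True)
d=snap('wrist','jig2');s=status.get_state();print(s['position'],2*np.degrees(np.arctan2(s['ee_rot'][2],s['ee_rot'][1])))
for P in [[.55,-.18,.022],[.45,-.196,.022],[.586,-.2145,.043],[.45,-.277,.022],[.55,-.26,.022]]: print(P,proj(d,P))
cv2.imwrite('pics/j2c.png',cv2.resize(d['p'],(800,600))[:,:,::-1])
```

```text
[ 0.4875 -0.2779  0.2172] 98.95043513306551
[0.55, -0.18, 0.022] (np.float64(355.313071098594), np.float64(98.35433042162467))
[0.45, -0.196, 0.022] (np.float64(251.75050062238657), np.float64(98.60317956141199))
[0.586, -0.2145, 0.043] (np.float64(389.22790235346224), np.float64(141.5306186159004))
[0.45, -0.277, 0.022] (np.float64(241.39311767956917), np.float64(179.23043978745437))
[0.55, -0.26, 0.022] (np.float64(338.1912448380247), np.float64(178.0808551752749))
```

View pics/j2c.png

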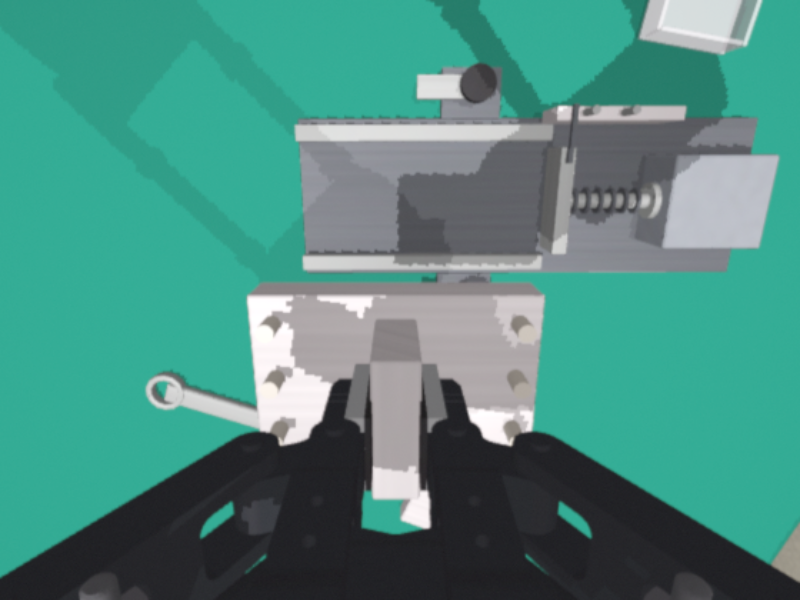

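The jig is clear again and the carrier hangs square with the rails: upper rail inner edge at v≈139, lower at v≈255, stop plate front top edge at u≈553 (in the 800-wide picture). Next I triangulate these.

Run:
```python
from plan import *
np.set_printoptions(precision=4,suppress=True)
d=load('jig2');g=cv2.GaussianBlur(cv2.cvtColor(d['p'],cv2.COLOR_RGB2GRAY),(3,3),0).astype(float)
def edge(line,lo,sign,thr=None):
    dd=np.diff(line)*sign;i=np.argmax(dd);
    w=dd[max(i-2,0):i+3].clip(0);return lo+.5+(np.arange(max(i-2,0),max(i-2,0)+len(w))*w).sum()/w.sum()
U=list(range(222,375,8))
up=[(u,edge(g[90:104,u],90,-1)) for u in U];lo=[(u,edge(g[174:184,u],174,1)) for u in U]
st=[(edge(g[v,378:396],378,1),v) for v in range(122,160,4)]
print(np.array(up)[:,1],np.array(lo)[:,1],np.array(st)[:,0])
def rob(P):
    P=np.array(P)[:,:2];k=np.polyfit(P[:,0],P[:,1],1)
    r=np.abs(np.polyval(k,P[:,0])-P[:,1]);return np.polyfit(P[r<=np.median(r)*2,0],P[r<=np.median(r)*2,1],1)
a=rob([onz(d,*p,.022) for p in up]);b=rob([onz(d,*p,.022) for p in lo]);m=(a+b)/2
S=[onz(d,*p,.043) for p in st];k=rob([(p[1],p[0]) for p in S])
print('yaw',np.degrees(np.arctan([a[0],b[0]])),'gap',(np.polyval(a,.5)-np.polyval(b,.5))*np.cos(np.arctan(m[0])),'stop yaw',np.degrees(np.arctan(-k[0])))
x=.586
for _ in range(9): y=np.polyval(m,x);x=np.polyval(k,y)
th=np.arctan(m[0]);print('stop',x,y,'mid',x-.0875*np.cos(th),y-.0875*np.sin(th))
# heights from two views: rail inner edge at x where both seen
j=load('jig1')
for (u1,v1),z in [((330,166.8),.022),((255,234.8),.022),((352.4,195),.043)]:
    best=min(np.arange(0,.07,.001),key=lambda z:min(np.hypot(*(np.array(proj(d,onz(j,u1,v1,z)))-q)) for q in (up+lo if z is not None and v1!=195 else st)))
    print('height',z,best)
```

```text
[98.1901 98.122  98.2532 98.18   97.8158 97.8333 97.7987 97.8816 97.8733
 97.8289 97.8553 97.8699 97.8611 97.9058 98.0294 97.8    97.6161 97.558
 97.6905 97.7063] [178.625  178.5522 178.7157 178.6495 178.5541 178.5741 178.6553 178.5244
 178.25   178.1875 178.2391 177.6875 178.4365 178.3333 178.3333 178.3361
 178.3281 178.3438 178.35   178.6944] [391.0217 390.8    390.4565 389.8768 389.6449 389.2353 388.7754 388.4559
 388.0606 387.6642]
yaw [9.1406 9.0911] gap 0.07984526378256114 stop yaw 9.059747914675306
stop 0.5859573750617708 -0.2140826573914747 mid 0.49956249108807793 -0.22794534195010693
height 0.022 0.028
height 0.022 0.018000000000000002
height 0.043 0.042
```

Run:
```python
from plan import *
c=plan([.4947,-.2289,.15],99.1,3,-1)
c=plan([.4947,-.2289,.045],99.1,5,-1,c)
```

```text
{"xyz": [[0.052, 0.016, 0.075], [0.052, 0.016, 0.075], [0.052, 0.016, 0.075]], "rot": [[-0.0, -0.0, -0.001], [-0.0, -0.0, -0.001], [-0.0, -0.0, -0.001]], "hand": [-1, -1, -1]}
end [ 0.4944 -0.2294  0.1497] max 0.075 0.001
{"xyz": [[0.0, 0.0, 0.07], [0.0, 0.0, 0.07], [0.0, 0.0, 0.07], [0.0, 0.0, 0.07], [0.0, 0.0, 0.07]], "rot": [[-0.0, -0.0, 0.0], [-0.0, -0.0, 0.0], [-0.0, -0.0, 0.0], [-0.0, -0.0, 0.0], [-0.0, -0.0, 0.0]], "hand": [-1, -1, -1, -1, -1]}
end [ 0.4943 -0.2293  0.0447] max 0.07 0.0
```

apply_moves --xyz '[[0.052,0.016,0.075],[0.052,0.016,0.075],[0.052,0.016,0.075],[0,0,0.08],[0,0,0.08],[0,0,0.07],[0,0,0.06],[0,0,0.045]]' --rot '[[0,0,-0.001],[0,0,-0.001],[0,0,-0.001],[0,0,0],[0,0,0],[0,0,0],[0,0,0],[0,0,0]]' --hand '[-1,-1,-1,-1,-1,-1,-1,-1]'

```text
clock: 14.82
position: [0.4946, -0.2299, 0.049]
ee_rot: [-0.0, 0.649, 0.761, -0.0]
contact_force: [-0.3, 0.0, -3.2]
width: 0.0132
gripper_force: 59.7
```

apply_moves --xyz '[[0,0,0],[0,0,0],[0,0,0]]' --rot '[[0,0,0],[0,0,0],[0,0,0]]' --hand '[-1,-1,-1]'

```text
clock: 15.2
position: [0.4951, -0.2311, 0.0504]
ee_rot: [0.001, 0.649, 0.761, 0.0]
contact_force: [0.1, 0.3, -3.3]
width: 0.0131
gripper_force: 59.4
```

apply_moves --xyz '[[0.004,0,0.015],[0.003,0,0.012],[0,0,0.008],[0,0,0.004],[0,0,0],[0,0,0]]' --rot '[[0,0,0],[0,0,0],[0,0,0],[0,0,0],[0,0,0],[0,0,0]]' --hand '[-1,-1,-1,-1,-1,-1]'

```text
clock: 15.95
position: [0.4942, -0.2288, 0.0379]
ee_rot: [0.0, 0.649, 0.761, -0.0]
contact_force: [0.3, -0.3, -2.8]
width: 0.0132
gripper_force: 59.5
```

apply_moves --xyz '[[0,0,0.002],[0,0,0.002],[0,0,0],[0,0,0]]' --rot '[[0,0,0],[0,0,0],[0,0,0],[0,0,0]]' --hand '[-1,-1,-1,-1]'

```text
clock: 16.45
position: [0.4943, -0.2288, 0.0373]
ee_rot: [0.0, 0.649, 0.761, -0.0]
contact_force: [-1.5, 2.1, 5.6]
width: 0.0132
gripper_force: 60.9
```

apply_moves --xyz '[[0,0,-0.001],[0,0.02,0],[0,0.03,0],[0,0.03,0],[0,0.025,0],[0,0.015,0],[0,0.005,0],[0,0,0]]' --rot '[[0,0,0],[0,0,0],[0,0,0],[0,0,0],[0,0,0],[0,0,0],[0,0,0],[0,0,0]]' --hand '[-1,-1,-1,-1,-1,-1,-1,-1]'

```text
clock: 17.45
position: [0.53, -0.2232, 0.0372]
ee_rot: [-0.001, 0.649, 0.761, -0.001]
contact_force: [-4.6, -1.2, 7.3]
width: 0.013
gripper_force: 61.2
```

apply_moves --xyz '[[0,0,0],[0,0,0]]' --rot '[[0,0,0],[0,0,0]]' --hand '[-1,-1]'

```text
clock: 17.7
position: [0.53, -0.2232, 0.0373]
ee_rot: [-0.001, 0.649, 0.761, -0.001]
contact_force: [-4.8, -0.5, 6.9]
width: 0.0133
gripper_force: 61.1
```

apply_moves --xyz '[[0,0,-0.001],[0,0,-0.001],[0,0.006,0],[0,0.006,0],[0,0,0],[0,0,0]]' --rot '[[0,0,0],[0,0,0],[0,0,0],[0,0,0],[0,0,0],[0,0,0]]' --hand '[-1,-1,-1,-1,-1,-1]'

```text
clock: 18.45
position: [0.5352, -0.2221, 0.0373]
ee_rot: [0.0, 0.649, 0.761, 0.0]
contact_force: [-0.6, 0.7, 0.0]
width: 0.0128
gripper_force: 60.0
```

apply_moves --xyz '[[0,0.007,0],[0,0.007,0],[0,0.007,0],[0,0,0],[0,0,0]]' --rot '[[0,0,0],[0,0,0],[0,0,0],[0,0,0],[0,0,0]]' --hand '[-1,-1,-1,-1,-1]'

```text
clock: 19.08
position: [0.5408, -0.2212, 0.0373]
ee_rot: [-0.0, 0.649, 0.761, -0.0]
contact_force: [-2.9, -0.5, -2.1]
width: 0.0131
gripper_force: 59.9
```

apply_moves --xyz '[[0,0.01,0],[0,0.012,0],[0,0.012,0],[0,0.008,0],[0,0.004,0],[0,0,0],[0,0,0]]' --rot '[[0,0,0],[0,0,0],[0,0,0],[0,0,0],[0,0,0],[0,0,0],[0,0,0]]' --hand '[-1,-1,-1,-1,-1,-1,-1]'

```text
clock: 19.95
position: [0.5519, -0.2194, 0.0375]
ee_rot: [-0.002, 0.649, 0.761, -0.002]
contact_force: [-9.0, -3.2, 2.1]
width: 0.0127
gripper_force: 60.6
```

Run:
```python
from h import *
w=snap('wrist','p1');t=snap('top','tp1');s=status.get_state()
p=np.array(s['position']);print(p,s['contact_force'],'front x',(p[0]-.4996)*.9874+(p[1]+.2281)*.158+.05)
a=cv2.resize(w['p'][60:260,230:480],None,fx=3,fy=3,interpolation=cv2.INTER_CUBIC)
u,v=[int(x) for x in proj(t,[.60,-.19,.06])];print(u,v)
b=cv2.resize(t['p'][v-40:v+60,u-45:u+55],(0,0),fx=0,fy=0) if 0 else None
cv2.imwrite('pics/p1c.png',a[:,:,::-1])
```

```text
[ 0.55194394 -0.21936252  0.0375025 ] [-8.59227146 -3.11853969  2.52204105] front x 0.10306493105971565
356 216
```

View pics/p1c.png

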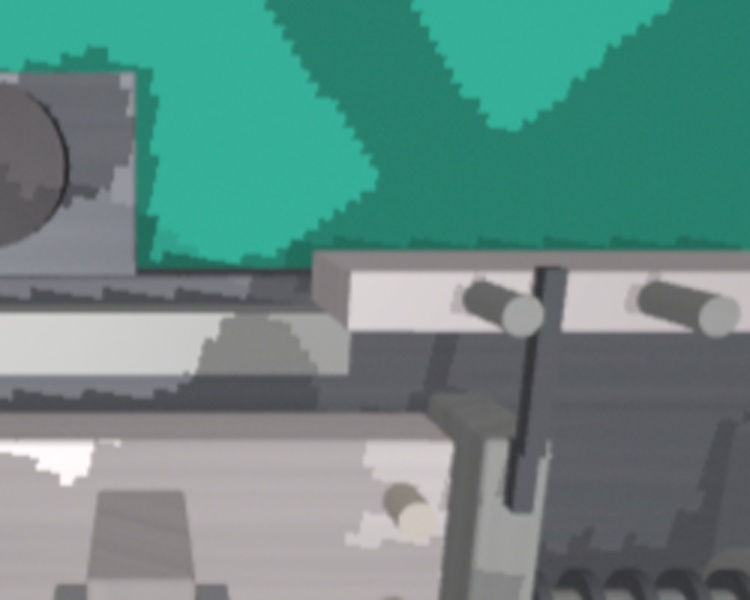

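The last picture shows the carrier front flush with the stop plate. The pointer is at crop (550,290), just past the first post, with post tops at (522,315) and (718,315). I'll convert these to channel coordinates.

Run:
```python
from h import *
d=load('p1');th=np.radians(9.1)
def cx(u,v,z):
    P=onz(d,u/3+230,v/3+60,z);return round(((P[0]-.4996)*np.cos(th)+(P[1]+.2281)*np.sin(th))*1000,1)
print('posts',cx(522,315,.06),cx(718,315,.06))
for z in(.043,.046,.05): print('pointer',z,cx(550,290,z),'plate front',cx(485,480,z))
g=cv2.GaussianBlur(cv2.cvtColor(d['p'],cv2.COLOR_RGB2GRAY),(3,3),0)
for v in (200,215,225,235): print(v,[(u,int(g[v,u])) for u in range(374,414,2)])
# pointer at rest in jig2 (crop scale .7)
j=load('jig2')
P=[onz(j,574*.7,112*.7,z) for z in(.043,.046)];print([((p[0]-.4996)*np.cos(th)+(p[1]+.2281)*np.sin(th))*1000 for p in P])
P=[onz(j,u*.7,110*.7,.06) for u in(592,630)];print([((p[0]-.4996)*np.cos(th)+(p[1]+.2281)*np.sin(th))*1000 for p in P])
```

```text
posts 100.3 124.4
pointer 0.043 110.4 plate front 104.2
pointer 0.046 109.1 plate front 103.1
pointer 0.05 107.5 plate front 101.6
200 [(374, 110), (376, 97), (378, 93), (380, 94), (382, 97), (384, 100), (386, 104), (388, 105), (390, 105), (392, 105), (394, 104), (396, 104), (398, 103), (400, 101), (402, 79), (404, 58), (406, 81), (408, 96), (410, 96), (412, 96)]
215 [(374, 204), (376, 204), (378, 199), (380, 142), (382, 98), (384, 97), (386, 95), (388, 94), (390, 117), (392, 152), (394, 160), (396, 156), (398, 119), (400, 63), (402, 77), (404, 96), (406, 96), (408, 107), (410, 148), (412, 133)]
225 [(374, 202), (376, 196), (378, 162), (380, 109), (382, 96), (384, 96), (386, 94), (388, 100), (390, 130), (392, 157), (394, 157), (396, 141), (398, 86), (400, 65), (402, 92), (404, 96), (406, 97), (408, 133), (410, 146), (412, 104)]
235 [(374, 200), (376, 199), (378, 150), (380, 99), (382, 97), (384, 95), (386, 95), (388, 118), (390, 152), (392, 159), (394, 158), (396, 158), (398, 159), (400, 159), (402, 158), (404, 157), (406, 157), (408, 156), (410, 120), (412, 95)]
[np.float64(93.39887080849968), np.float64(92.33093357638185)]
[np.float64(97.97461822074929), np.float64(120.66354809738984)]
```

Pointer is at about 16 mm of travel by plate edge, kinematics and force alike, so I need roughly 4 mm more.

apply_moves --xyz '[[0,0.005,0],[0,0.005,0],[0,0.005,0],[0,0,0],[0,0,0],[0,0,0]]' --rot '[[0,0,0],[0,0,0],[0,0,0],[0,0,0],[0,0,0],[0,0,0]]' --hand '[-1,-1,-1,-1,-1,-1]'

```text
clock: 20.8
position: [0.5555, -0.2188, 0.0376]
ee_rot: [-0.003, 0.649, 0.761, -0.002]
contact_force: [-11.1, -3.8, 5.6]
width: 0.013
gripper_force: 60.8
```

Run:
```python
from h import *
d=snap('wrist','p2');th=np.radians(9.1);s=status.get_state();p=np.array(s['position'])
print(p,s['ee_rot'],s['contact_force'],'front',(p[0]-.4996)*np.cos(th)+(p[1]+.2281)*np.sin(th)+.05)
def cx(P): return ((P[0]-.4996)*np.cos(th)+(P[1]+.2281)*np.sin(th))*1000
e=load('p1');g1=cv2.cvtColor(e['p'],cv2.COLOR_RGB2GRAY);g=cv2.cvtColor(d['p'],cv2.COLOR_RGB2GRAY)
# post tops (cap patches) in p2 by template match from p1, pointer as the dark gap in the bright gauge rail rows
for n,(u,v) in dict(post1=(522,315),post2=(718,315)).items():
    u0,v0=int(u/3+230),int(v/3+60);T=g1[v0-7:v0+8,u0-7:u0+8]
    r=cv2.matchTemplate(g[v0-15:v0+16,u0-25:u0+26],T,cv2.TM_CCOEFF_NORMED);_,m,_,l=cv2.minMaxLoc(r)
    U,V=u0-25+l[0]+7+(u/3+230-u0),v0-15+l[1]+7+(v/3+60-v0);print(n,U,V,m,'x',cx(onz(d,U,V,.06)))
for v in (152,154,156,158,160):
    l=g[v,385:480].astype(int);x=np.where(l<110)[0]+385;print(v,x.tolist())
```

```text
[ 0.5554437  -0.21881979  0.03757834] [-0.0025873   0.64873626  0.76100487 -0.00248117] [-10.13709086  -3.65122656   5.09273748] front 0.10660857675033081
post1 401.0 165.0 0.5897690653800964 x 102.80403064238364
post2 459.33333333333337 165.0 0.9893890619277954 x 124.2811254365044
152 [408, 409, 410, 411, 412, 413, 414, 415, 416, 417]
154 [408, 409, 410, 411, 412, 413, 414, 415, 416, 417, 440, 441]
156 [385, 386, 387, 408, 409, 410, 411, 412, 413, 414, 415, 416, 417, 436, 437, 438, 439, 440, 441, 442, 443, 444, 445, 446, 447, 448]
158 [385, 386, 387, 388, 389, 390, 391, 407, 408, 409, 410, 411, 412, 413, 414, 415, 416, 417, 435, 436, 437, 438, 439, 440, 441, 442, 443, 444, 445, 446, 447, 448, 449, 450, 451, 452, 453, 454, 455]
160 [385, 386, 387, 388, 407, 408, 409, 410, 411, 412, 413, 414, 415, 416, 417, 435, 436, 437, 438, 439, 440, 441, 442, 443, 444, 445, 446, 447, 448, 449, 450, 451, 452, 453, 454]
```

The pointer is now midway: about 112.9 mm against the posts' middle at 112.4, travel about 20 mm, force about 10.5 N. The tool is tilted 0.4° nose-down under load, so I'll level it.

apply_moves --xyz '[[0,0,0],[0,0,0],[0,0,0],[0,0,0]]' --rot '[[-0.004,0,0],[-0.004,0,0],[0,0,0],[0,0,0]]' --hand '[-1,-1,-1,-1]'

```text
clock: 21.35
position: [0.5554, -0.2188, 0.0373]
ee_rot: [-0.0, 0.649, 0.761, 0.001]
contact_force: [-10.6, -3.9, 2.9]
width: 0.0128
gripper_force: 60.6
```

Run:
```python
from h import *
d=snap('wrist','p3');th=np.radians(9.1);s=status.get_state();p=np.array(s['position']);M=q2R(s['ee_rot'])
print(p,M[:,2],np.degrees(np.arctan2(M[1,0],M[0,0])),s['contact_force'],'front',(p[0]-.4996)*np.cos(th)+(p[1]+.2281)*np.sin(th)+.05)
g=cv2.cvtColor(d['p'],cv2.COLOR_RGB2GRAY)
for v in (152,154): print((np.where(g[v,385:430]<110)[0]+385).tolist())
t=snap('top','tp3')
```

```text
[ 0.55534589 -0.21880892  0.03727492] [ 7.46920434e-04  9.78248908e-04 -9.99999243e-01] 99.11266021555073 [-11.08808728  -4.7519929    3.63767752] front 0.10651372384740915
[408, 409, 410, 411, 412, 413, 414, 415, 416, 417, 418]
[408, 409, 410, 411, 412, 413, 414, 415, 416, 417]
```

```bash
python3 -c "
from rig import job
print(job.sign_off())"
```

```text
the job is handed in; nothing more can be done
None
```

The job is handed in at about 21 s: the drawer is open at its stop, and the carrier lies level and square in the channel, still gripped and pressed on the sprung stop. By my measurements the stop has travelled about 19–20 mm at roughly 10–11 N, with the pointer within about 1 mm of midway; the verdict was not shown.

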